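# Lean the brass grading screen on the viewing stand

## Robot

A 6-joint arm with a two-finger parallel gripper is mounted at the origin on the work surface. World frame = base frame: x ahead of the robot, y to its left, z up, the work surface at z = 0. Lengths are in m, angles in rad, forces in N, time in s.
With the tool pointing down it reaches from about 0.25 to 0.725 m from the base axis. Payload 4 kg.
Tool frame: the origin (TCP) lies midway between the tips of the shut fingers; the grasp point (between the pads) lies 19 mm behind it (bot.grip_depth is the distance from the TCP to the grasp point, in m); z points along the fingers, y is the line along which they close (so a half turn about z gives the same grasp; the last joint's range is limited). The gripper opens to 85 mm and grips with 20 to 120 N. Pads are 22 mm wide; open, the fingers measure 114 mm over their backs; the gripper's body (76 mm by 85 mm) begins 54 mm behind the grasp point. The pads swing forward as they close: fully open they stand 13 mm farther back than shut.
Start: joints at [1.279, 0.241, 0.005, 1.335, 0, 1.571], TCP at [0.144, 0.479, 0.231] pointing down, gripper open.
Joint ranges: [-2.72, 2.72], [-1.05, 1.87], [-1.09, 1.28], [-1.99, 2.15], [-1.42, 1.44], [-3.14, 3.14]. Speed limits (rad/s): [2.79, 2.79, 3.14, 3.14, 3.14, 3.14].

## Interface

Orientations are given as a unit quaternion [x, y, z, w].
In Python, from workcell import bot gives the robot as it stands.
- The arm moves only by the shell command python3 -m creep 'ROWS'. ROWS is JSON, one flat list of numbers, 5 for each row, row after row: the shift along the world's x, y, z in m, then the turn about the world's z in rad, then the finger opening in m, from 0 to 0.0854. In form: [x, y, z, twist, claw, x, y, z, twist, claw, ...]. A call has 1 to 10 rows; each row is the pose to reach, as a shift and turn from the pose commanded when the call began; what a row does not reach only later rows make up. A row lasts 1/12 s, in which the tool goes at most 41.7 mm and 7.16 degrees, less where a joint would pass 70% of its speed; a pose out of reach is approached as far as the arm can. A call with a gripper value outside its range is refused whole. The fingers move at their own pace and stop on an object; the grip force is fixed at half the most. Time passes only in rows, so rows that repeat a pose let the fingers close. It gives the time, the measured TCP pose, the force, the opening and the grip force at its end, in the units of the state.
- bot.get_obs(): the state, without advancing time (a new reading comes with each control period).
- bot.camera(name): name is "side" or "top" or "wrist"; returns a dict with "pixels" (400x640x3 uint8, red, green, blue), "camera_matrix" (3x3 intrinsics, pixels), "extrinsics" (4x4, takes a point from world to camera coordinates); the wrist camera has in their place "T_tool_cam" (4x4, takes a point from camera to tool coordinates, whose origin is the TCP and whose axes are the flange's). Camera axes: x right, y down, z forward; pixel columns grow to the right and rows downward; lengths in m; the calibration is good to about 2 mm. The wrist camera is an equidistant fisheye: a pixel r from the principal point sees the ray r / f radians off the axis. A picture is of the moment at which its call begins: read the wrist's pose just before it. There is no depth.
- bot.job_done(): hands the job in; it is judged then, once.
Trained networks look in the newest picture that a camera, given by its name, has taken for a name from the list of things; names that differ only in an ending like _2 or _b are one class to them, and where a whole thing is asked for, a point or a joint stands for the part that bears it (a point fixed in the world has none). Each returns a list of dicts, best first, with "score" (0 to 1); they miss things now and then, are a little off and sometimes report something else, mostly with a low value. They report only what shows in the picture. A call takes as long as a camera call.
- bot.look_for(camera, thing): "centre" ([column, row] as shares, 0 to 1, of the picture: columns of its width, rows of its height, amid what is visible of it).
- bot.place_of(camera, thing): "centre" ([column, row] as shares, 0 to 1, of the picture: columns of its width, rows of its height: a listed point, or the origin of a listed thing).
The state is a dict: "clock": time; "joint_pos": joint angles; "joint_vel": joint speeds; "tau": joint torques, N m; "eef_pos": TCP position; "tool_rot": TCP orientation; "ft_force": force on the tool from outside, world axes, zero at the start; "ft_torque": the same for the moment, N m; "grip_width": finger opening in m; "grasp_force": force on a finger pad.
Only numpy, scipy, OpenCV 4.12 (cv2) and the standard library are available. Lean on these libraries where they do the work, as an engineer would, in place of code of your own. Each camera call takes 0.05 s, during which the arm holds its last target. There are 200 camera calls.

## Task

Slide the brass coffee-grading screen straight up out of its slot in the wooden rack and stand it on the viewing stand: bottom edge on the black ledge behind its lip, centred, leaning back on both wooden posts. The ledge is adjustable and may be at any height, so lower the screen gently until it stands and lean it back before you let go: do not let it drop or fall back, and do not press hard. Leave the other two screens in the rack, and the bowl, jar and carton where they are.

Things in the scene. Friction and masses are not known exactly. Their poses are not given: they have to be found in the camera images.
- brass_screen: brass-coloured flat grading screen with large black round holes: rigid plate 160 mm wide (own y), 150 tall (own z), 8 thick (own x), 0.2 to 0.45 kg. Origin: middle of the bottom edge, z up. It starts upright in any one of the rack's three slots, top edge at z = 160 mm, the top 50 mm clear above the rack. Either face may be in front; the fingers feel a solid slab
- brass_screen_center (a point): centre of the brass screen's plate, 75 mm above its bottom edge
- steel_screen: silver screen with small holes, same size and origin as the brass one, in another slot; to be left in the rack
- blue_screen: blue screen with middle-sized holes, same size and origin, in another slot; to be left in the rack
- rack: fixed wooden rack, 172 mm (own x) by 210 (own y), 110 tall. Origin: centre of underside. Three upright slots parallel to own y at own x = -60, 0, +60 mm, 12 wide, 100 deep (floor at z = 10): grooves in the two side cheeks guide a screen's side edges with 2 mm play each way. Between the cheeks (own y within 70 mm) it is open: 52 mm of air between neighbouring screens
- stand: fixed viewing stand: steel foot 180 (own x) by 200 mm, origin centre of underside, own x to its front (away from the robot). Black rubber-lined ledge 150 mm wide, square to the posts, 20 deep, then a lip 6 thick rising 12 above it. Its top is clamped firmly anywhere from 20 to 65 mm up the posts (backrest own z); height NOT reported: see it or feel for it
- backrest: stand's two wooden posts, 22 mm wide, 14 thick, 170 long, at own y = -62 and +62; the 102 mm gap between is open above own z = 25, room for a finger behind the screen. Origin: foot of the front face midway between posts. Own z runs up the posts, 22 degrees off vertical, top leaning to the stand's -x; own x is the front face's outward normal (face at own x = 0)
- bowl: white bowl, 76 mm across, 55 mm tall, loose, about midway between rack and stand. Origin: centre of the underside
- jar: amber glass jar with black lid, 64 mm across, 100 mm tall, loose. Origin: centre of the underside
- carton: small cardboard carton 110 x 75 x 100 mm tall, loose. Origin: centre of the underside

How it is judged:
By the outcome, as a careful person would: the job done as asked, in the order asked, and still so for the second after the job is handed in, with the robot touching nothing.
It also fails if it takes over 48 s, if anything falls off the work surface, if the arm or the gripper's body presses on something with over 40 N, if the wrist force passes 120 N, or if a joint passes its speed limit or range.

## Working session

There is one attempt and no reset: what is moved stays moved. The work goes in short steps, Python scripts to look and compute and a shell command to move; the robot and the scene stay as the last step left them, time stands still between calls to the robot, and variables do not carry over. Pictures are saved under pics/ and viewed, at most 10 in all, crops included, and the job is handed in when it is done.

```bash
ls; mkdir -p pics; cat > h.py <<'E'
import numpy as np, cv2
from workcell import bot
def cam(n,save=None):
    c=bot.camera(n)
    if save: cv2.imwrite('pics/'+save,c['pixels'][:,:,::-1])
    return c
def ray(c,uv):
    K=np.array(c['camera_matrix']);E=np.array(c['extrinsics'])
    d=E[:3,:3].T@np.linalg.inv(K)@np.array([uv[0],uv[1],1.]);o=-E[:3,:3].T@E[:3,3]
    return o,d/np.linalg.norm(d)
def atz(c,uv,z):
    o,d=ray(c,uv);return o+d*(z-o[2])/d[2]
def tri(a,b):
    (o1,d1),(o2,d2)=a,b
    s=np.linalg.lstsq(np.c_[d1,-d2],o2-o1,rcond=None)[0]
    p,q=o1+s[0]*d1,o2+s[1]*d2
    return (p+q)/2,np.linalg.norm(p-q)
def proj(c,p):
    K=np.array(c['camera_matrix']);E=np.array(c['extrinsics'])
    q=K@(E[:3,:3]@np.array(p)+E[:3,3]);return q[:2]/q[2]
E
python3 - <<'E'
from h import *
np.set_printoptions(precision=3,suppress=True)
o=bot.get_obs();print(o['clock'],o['eef_pos'],o['tool_rot'],o['ft_force'],o['grip_width'])
C={n:cam(n,n+'0.png') for n in('side','top')}
for n in C: print(n,np.array(C[n]['camera_matrix']).ravel(),np.array(C[n]['extrinsics']).ravel())
for t in['brass_screen','brass_screen_center','steel_screen','blue_screen','rack','stand','backrest','bowl','jar','carton']:
    r={n:bot.place_of(n,t)[:1] for n in C}
    px={n:np.array(r[n][0]['centre'])*[640,400] for n in C if r[n]}
    print(t,{n:(px[n].round(1),round(r[n][0]['score'],2)) for n in px}, tri(ray(C['side'],px['side']),ray(C['top'],px['top'])) if len(px)==2 else '')
E
```

```text
pics
0.0 [0.144 0.478 0.23 ] [ 0.145  0.989 -0.001 -0.   ] [ 0.601 -0.09   0.731] 0.08558121723775233
side [494.279   0.    315.367   0.    494.279 204.485   0.      0.      1.   ] [-0.8    0.6   -0.011  0.417  0.468  0.612 -0.637 -0.302 -0.376 -0.515
 -0.771  1.711  0.     0.     0.     1.   ]
top [393.25    0.    316.888   0.    393.25  195.485   0.      0.      1.   ] [-0.026 -1.    -0.009  0.121 -0.984  0.027 -0.179  0.577  0.179  0.004
 -0.984  1.052  0.     0.     0.     1.   ]
brass_screen {'side': (array([379.1, 225.5]), 0.94), 'top': (array([272.6, 234.6]), 0.58)} (array([0.476, 0.237, 0.01 ]), np.float64(0.004072609741331584))
brass_screen_center {'side': (array([376.4, 207.7]), 0.78), 'top': (array([272.7, 231.2]), 0.57)} (array([0.481, 0.226, 0.083]), np.float64(0.0013484526430300613))
steel_screen {'side': (array([339. , 243.1]), 0.79), 'top': (array([276. , 197.5]), 0.59)} (array([0.593, 0.219, 0.002]), np.float64(0.017981014935806353))
blue_screen {'side': (array([363.6, 233.1]), 0.66), 'top': (array([276.3, 216.1]), 0.72)} (array([0.528, 0.228, 0.008]), np.float64(0.0
[... 220 characters left out ...]
: (array([420.8, 195.7]), 0.81)} (array([ 0.573, -0.19 ,  0.01 ]), np.float64(0.017731592576673973))
backrest {'side': (array([253.4, 160.8]), 0.88), 'top': (array([419.8, 179.6]), 0.86)} (array([ 0.624, -0.194,  0.016]), np.float64(0.004714214448107948))
bowl {'side': (array([308.6, 188.4]), 0.91), 'top': (array([351.8, 204.5]), 0.64)} (array([0.556, 0.007, 0.018]), np.float64(0.005223456396619081))
jar {'side': (array([267.6, 218.7]), 0.73), 'top': (array([345.7, 152. ]), 0.6)} (array([0.715, 0.02 , 0.007]), np.float64(0.009426407773911079))
carton {'side': (array([423.8, 292.2]), 0.93), 'top': (array([192.9, 221. ]), 0.97)} (array([0.524, 0.467, 0.006]), np.float64(0.0006381524452898299))
```

View pics/side0.png

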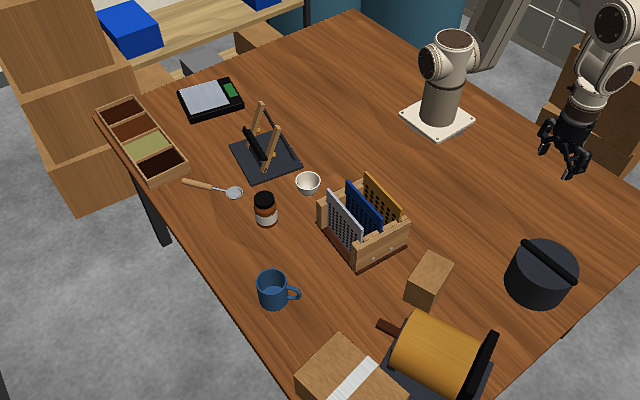

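View pics/top0.png

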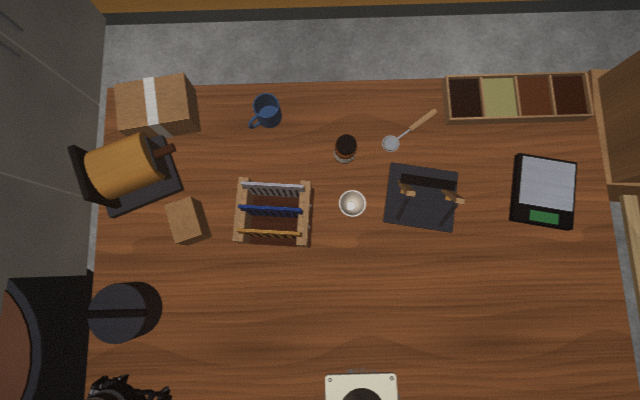

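```bash
python3 - <<'E'
import cv2,numpy as np
t=cv2.imread('pics/top0.png')[145:255,225:485];s=cv2.imread('pics/side0.png')
cv2.imwrite('pics/topc.png',cv2.resize(t,None,fx=3,fy=3,interpolation=cv2.INTER_CUBIC))
a=cv2.resize(s[90:190,220:320],None,fx=4,fy=4,interpolation=cv2.INTER_CUBIC)
b=cv2.resize(s[165:275,310:410],None,fx=4,fy=4,interpolation=cv2.INTER_CUBIC)[:400]
cv2.imwrite('pics/sidec.png',np.hstack([a,b]))
E
```

```text
(no output)
```

View pics/topc.png

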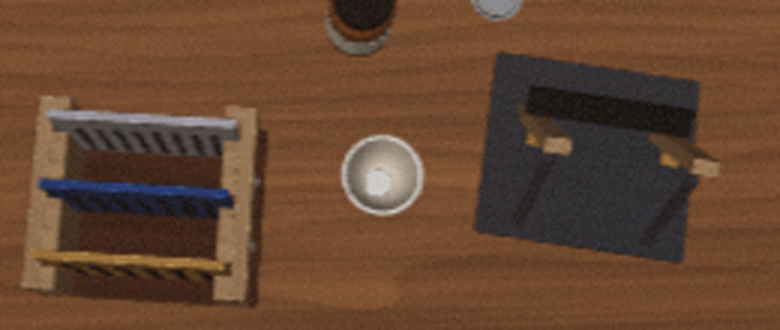

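View pics/sidec.png

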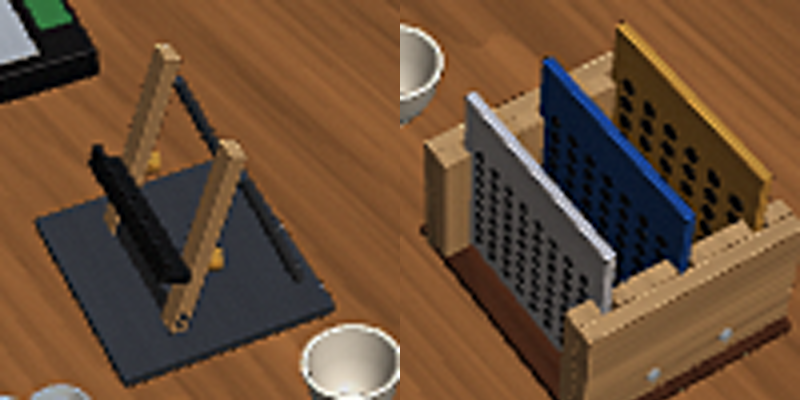

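```bash
cat > fit.py <<'E'
from h import *
from scipy.optimize import least_squares
np.set_printoptions(precision=4,suppress=True)
import pickle
C={n:cam(n) for n in('side','top')}
T=lambda u,v:('top',np.array([225+u/3,145+v/3]));S=lambda u,v:('side',np.array([220+u/4,90+v/4]));R=lambda u,v:('side',np.array([310+u/4,165+v/4]))
s22,c22=np.sin(np.radians(22)),np.cos(np.radians(22))
def model(p):
    x,y,a,t,bx,bz,h=p
    W=lambda q:np.array([x+np.cos(a)*q[0]-np.sin(a)*q[1],y+np.sin(a)*q[0]+np.cos(a)*q[1],q[2]])
    B=lambda q:W([bx+c22*q[0]-s22*q[2],q[1],bz+s22*q[0]+c22*q[2]])
    return W,B,t,h
obs=[('f',(.09,.1),T(497,53)),('f',(.09,-.1),T(698,82)),('f',(-.09,-.1),T(682,262)),('f',(-.09,.1),T(475,233)),
('f',(.09,-.1),S(40,218)),('f',(.09,.1),S(128,383)),('f',(-.09,.1),S(333,305)),
('b',(-.007,.062,.17),T(557,146)),('b',(-.007,-.062,.17),T(705,169)),('b',(-.007,.062,.17),S(232,150)),('b',(-.007,-.062,.17),S(168,55)),
('l',(.026,.075,.012),T(528,86)),('l',(.026,-.075,.012),T(695,110)),('l',(.023,-.075,.012),S(97,148)),('l',(.026,.075,.012),S(183,276))]
def res(p):
    W,B,t,h=model(p);r=[]
    for k,q,(n,uv) in obs:
        P=W([*q,t]) if k=='f' else B(q) if k=='b' else B([q[0],q[1],h+q[2]])
        r+=list(proj(C[n],P)-uv)
    return r
f=least_squares(res,[.58,-.19,-.12,.01,.03,.01,.05],loss='soft_l1')
print('stand x y yaw t bx bz h',f.x);print(np.reshape(f.fun,(-1,2)).round(1).tolist())
W,B,t,h=model(f.x)
print('ledge inner mid',B([0,0,h]),'posttop',B([0,0,.17]))
ro=[(-60,(80,160),T(34,252)),(-60,(-80,160),T(228,267)),(-60,(80,160),R(768,180)),(-60,(-80,160),R(618,25)),
(0,(80,160),T(40,182)),(0,(-80,160),T(231,197)),(60,(80,160),T(48,113)),(60,(-80,160),T(236,125)),
(60,(80,160),R(612,257)),(60,(-80,160),R(472,95)),(0,(80,160),R(691,217)),(0,(-80,160),R(547,60))]
def rr(p):
    r=[]
    for sx,(yy,z),(n,uv) in ro:
        c,s=np.cos(p[2]),np.sin(p[2]);q=np.array([sx,yy])/1000
        r+=list(proj(C[n],[p[0]+c*q[0]-s*q[1],p[1]+s*q[0]+c*q[1],z/1000])-uv)
    return r
g=least_squares(rr,[.53,.22,-.05],loss='soft_l1');print('rack',g.x);print(np.reshape(g.fun,(-1,2)).round(1).tolist())
c,s=np.cos(g.x[2]),np.sin(g.x[2]);print('brass',g.x[0]-.06*c,g.x[1]-.06*s)
pickle.dump((f.x,g.x),open('fit.pkl','wb'))
E
python3 fit.py
```

```text
stand x y yaw t bx bz h [ 0.5751 -0.1966 -0.1757  0.0081  0.0416  0.008   0.0578]
[[-0.6, 0.1], [0.0, 0.1], [-0.1, 0.6], [-0.5, -0.1], [-1.8, 0.6], [-0.8, -0.3], [0.9, -0.4], [-0.4, 0.3], [-0.4, -0.2], [0.1, 0.0], [-0.4, -0.3], [0.7, 0.9], [-0.4, 0.8], [-0.9, 0.7], [-4.8, -1.4]]
ledge inner mid [ 0.5947 -0.2001  0.0616] posttop [ 0.5534 -0.1927  0.1656]
rack [ 0.5305  0.228  -0.0979]
[[-2.2, 1.1], [-3.0, 0.7], [-99.0, -0.7], [-98.0, -1.1], [-1.6, 0.8], [-2.0, 0.2], [-1.7, 0.6], [-1.8, 0.9], [-99.2, 0.1], [-99.1, -1.1], [-99.0, -0.1], [-98.8, -1.2]]
brass 0.47082751208621443 0.23390526981851703
```

```bash
sed -i 's|310+u/4|210+u/4|; s|S(183,276)|S(188,278)|' fit.py; python3 fit.py
```

```text
stand x y yaw t bx bz h [ 0.5751 -0.1966 -0.1758  0.0081  0.0416  0.008   0.0575]
[[-0.6, 0.1], [0.0, 0.1], [-0.1, 0.6], [-0.5, -0.1], [-1.8, 0.6], [-0.9, -0.3], [0.9, -0.4], [-0.4, 0.3], [-0.4, -0.2], [0.1, 0.0], [-0.4, -0.3], [0.7, 0.9], [-0.4, 0.7], [-0.9, 0.8], [-6.1, -1.9]]
ledge inner mid [ 0.5948 -0.2001  0.0613] posttop [ 0.5533 -0.1927  0.1656]
rack [ 0.5326  0.2248 -0.093 ]
[[-0.8, 0.5], [-1.6, -0.3], [-0.4, -1.3], [0.4, -1.5], [-0.3, 0.1], [-0.8, -0.8], [-0.5, -0.1], [-0.7, -0.1], [-0.5, -0.3], [-0.6, -1.3], [-0.4, -0.6], [-0.3, -1.5]]
brass 0.4728495114834346 0.2303862152158069
```

```bash
python3 -m creep '[0.01,-0.008,0,-0.1,0.07, 0.04,-0.03,0,-0.22,0.06, 0.07,-0.053,0,-0.34,0.05, 0.102,-0.077,0,-0.46,0.05, 0.134,-0.101,0,-0.58,0.05, 0.166,-0.125,0,-0.70,0.05, 0.198,-0.15,0,-0.82,0.05, 0.23,-0.174,0,-0.94,0.05, 0.26,-0.197,0,-1.06,0.05, 0.285,-0.216,0,-1.18,0.05]' && python3 -m creep '[0.02,-0.015,0,-0.09,0.05, 0.035,-0.026,0,-0.16,0.05, 0.042,-0.032,0,-0.19,0.05, 0.0435,-0.033,0,-0.192,0.05, 0.0435,-0.033,0,-0.192,0.05]'
python3 - <<'E'
from h import *
np.set_printoptions(precision=4,suppress=True)
o=bot.get_obs();w=cam('wrist','w1.png');print(o['eef_pos'],o['tool_rot'],o['ft_force'],o['grip_width'],o['clock'])
print(w['camera_matrix'],w['T_tool_cam'])
E
```

```text
clock: 2.13
eef_pos: [0.4307, 0.2609, 0.2315]
tool_rot: [0.674, 0.739, 0.0, 0.0]
ft_force: [0.7, 1.0, 0.5]
grip_width: 0.0496
grasp_force: 0.0
clock: 2.55
eef_pos: [0.4722, 0.2298, 0.2311]
tool_rot: [0.739, 0.674, -0.0, -0.0]
ft_force: [0.3, 0.9, -0.5]
grip_width: 0.0499
grasp_force: 0.0
[0.4722 0.2298 0.2311] [ 0.739   0.6737 -0.0002 -0.0003] [ 0.2701  0.9318 -0.4831] 0.0499445201132869 2.55
[[309.7069   0.     318.9398]
 [  0.     309.7069 202.5958]
 [  0.       0.       1.    ]] [[-0.0003 -0.9613 -0.2754  0.0706]
 [ 1.     -0.0001 -0.0008 -0.0008]
 [ 0.0007 -0.2754  0.9613 -0.1435]
 [ 0.      0.      0.      1.    ]]
```

View pics/w1.png

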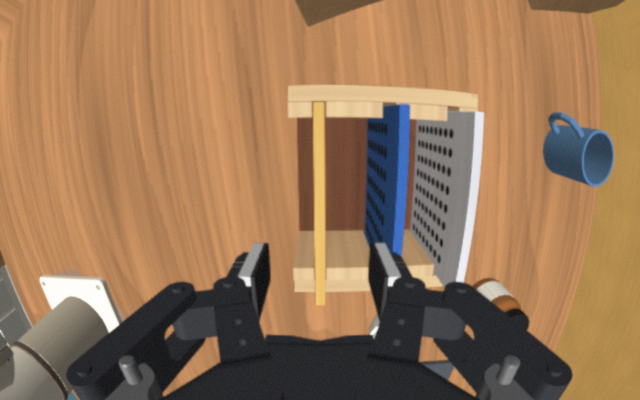

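```bash
cat >> h.py <<'E'
from scipy.spatial.transform import Rotation as Ro
def wray(w,o,uv):
    K=np.array(w['camera_matrix']);T=np.array(w['T_tool_cam'])
    d=(np.array(uv)-K[:2,2])/K[0,0];r=np.linalg.norm(d);v=np.array([*(np.sin(r)*d/r),np.cos(r)])
    R=Ro.from_quat(o['tool_rot']).as_matrix()
    return np.array(o['eef_pos'])+R@T[:3,3],R@T[:3,:3]@v
def watz(w,o,uv,z):
    p,d=wray(w,o,uv);return p+d*(z-p[2])/d[2]
E
python3 - <<'E'
from h import *
np.set_printoptions(precision=4,suppress=True)
o=bot.get_obs();w=cam('wrist')
im=w['pixels'].astype(int)
for v in(120,160,200,230,280,300):
    m=np.where((im[v,300:345,0]>190)&(im[v,300:345,2]<130))[0]+300;print(v,m.min() if len(m) else 0,m.max() if len(m) else 0)
a,b=watz(w,o,(319.5,101.5),.16),watz(w,o,(320.5,304),.16);print(a,b,(a+b)/2,np.arctan2(b[0]-a[0],a[1]-b[1]), np.linalg.norm(a-b))
E
```

```text
120 315 324
160 314 325
200 315 325
230 316 325
280 315 326
300 306 344
[0.4785 0.3108 0.16  ] [0.4648 0.1522 0.16  ] [0.4717 0.2315 0.16  ] -0.08606002747642533 0.15912920947451153
```

```bash
python3 -m creep '[-0.0005,0.0017,-0.01,0.004,0.05, -0.0005,0.0017,-0.03,0.004,0.05, -0.0005,0.0017,-0.05,0.004,0.05, -0.0005,0.0017,-0.07,0.004,0.05, -0.0005,0.0017,-0.088,0.004,0.05, -0.0005,0.0017,-0.102,0.004,0.05, -0.0005,0.0017,-0.111,0.004,0.05, -0.0005,0.0017,-0.115,0.004,0.05, -0.0005,0.0017,-0.115,0.004,0.04, -0.0005,0.0017,-0.115,0.004,0.03]' && python3 -m creep '[0,0,0,0,0.02, 0,0,0,0,0.012, 0,0,0,0,0.004, 0,0,0,0,0, 0,0,0,0,0, 0,0,0,0,0, 0,0,0,0,0]'
```

```text
clock: 3.48
eef_pos: [0.4719, 0.2321, 0.1167]
tool_rot: [0.738, 0.675, 0.0, 0.0]
ft_force: [0.6, 0.4, 0.2]
grip_width: 0.0306
grasp_force: 0.0
clock: 4.07
eef_pos: [0.4727, 0.2319, 0.1174]
tool_rot: [0.738, 0.675, 0.001, 0.0]
ft_force: [0.5, 0.7, 5.6]
grip_width: 0.0073
grasp_force: 59.4
```

```bash
python3 -m creep '[0,0,0.004,0,0, 0,0,0.014,0,0, 0,0,0.028,0,0, 0,0,0.044,0,0, 0,0,0.060,0,0, 0,0,0.076,0,0, 0,0,0.092,0,0, 0,0,0.11,0,0, 0,0,0.13,0,0, 0,0,0.15,0,0]' && python3 -m creep '[0,0,0.02,0,0, 0,0,0.034,0,0, 0,0,0.04,0,0, 0,0,0.04,0,0, 0,0,0.04,0,0]'
python3 - <<'E'
from h import *
np.set_printoptions(precision=4,suppress=True)
o=bot.get_obs();print(o['eef_pos'],o['joint_pos'],o['ft_force'],o['ft_torque'])
s=cam('side');w=cam('wrist')
a=cv2.resize(s['pixels'][90:290,220:420],(400,400));b=w['pixels'][:,200:560][:,:,:]
cv2.imwrite('pics/l1.png',np.hstack([a,b])[:,:,::-1])
E
```

```text
clock: 4.9
eef_pos: [0.471, 0.2311, 0.267]
tool_rot: [0.738, 0.675, -0.001, -0.0]
ft_force: [1.0, 0.2, -2.2]
grip_width: 0.0073
grasp_force: 58.7
clock: 5.32
eef_pos: [0.4715, 0.2314, 0.3057]
tool_rot: [0.738, 0.675, -0.001, -0.0]
ft_force: [0.1, -0.3, -2.6]
grip_width: 0.0076
grasp_force: 58.7
[0.4715 0.2314 0.3057] [ 0.4562  0.2756  0.243   1.5393 -0.      2.116 ] [ 0.1431 -0.2515 -2.5535] [-0.022   0.0224 -0.0365]
```

View pics/l1.png

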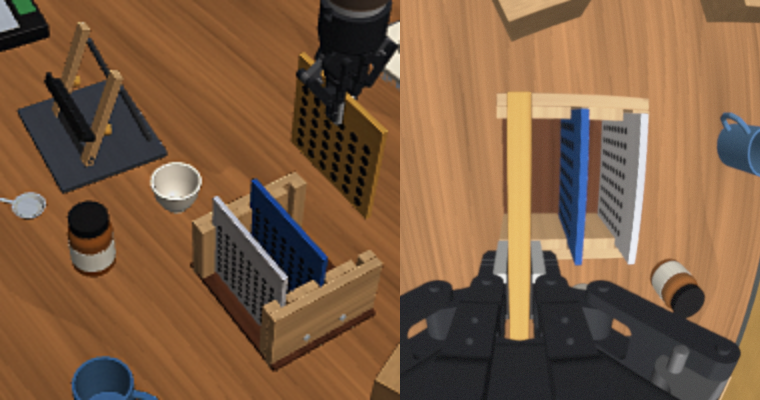

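```bash
python3 -m creep '[0.003,-0.01,0,-0.01,0, 0.01,-0.032,0,-0.02,0, 0.019,-0.062,0,-0.03,0, 0.028,-0.094,0,-0.04,0, 0.038,-0.127,0,-0.05,0, 0.048,-0.16,0,-0.06,0, 0.058,-0.193,0,-0.07,0, 0.068,-0.226,0,-0.08,0, 0.078,-0.259,0,-0.087,0, 0.088,-0.292,0,-0.087,0]' && python3 -m creep '[0.01,-0.033,0,0,0, 0.02,-0.066,0,0,0, 0.029,-0.096,-0.01,0,0, 0.035,-0.12,-0.02,0,0, 0.039,-0.135,-0.035,0,0, 0.0405,-0.1405,-0.05,0,0, 0.0405,-0.1405,-0.06,0,0, 0.0405,-0.1405,-0.068,0,0, 0.0405,-0.1405,-0.071,0,0, 0.0405,-0.1405,-0.071,0,0]'
python3 - <<'E'
from h import *
np.set_printoptions(precision=4,suppress=True)
o=bot.get_obs();print(o['eef_pos'],o['ft_force'],o['ft_torque'])
s=cam('side','s2.png');w=cam('wrist','w2.png')
a=cv2.resize(s['pixels'][60:190,200:330],(400,400),interpolation=cv2.INTER_CUBIC);b=w['pixels'][:,180:560]
cv2.imwrite('pics/l2.png',np.hstack([a,b])[:,:,::-1])
E
```

```text
clock: 6.25
eef_pos: [0.5594, -0.0629, 0.3054]
tool_rot: [0.767, 0.642, -0.001, -0.001]
ft_force: [0.2, 0.4, -2.1]
grip_width: 0.0074
grasp_force: 58.7
clock: 7.08
eef_pos: [0.5995, -0.2009, 0.234]
tool_rot: [0.767, 0.642, -0.001, -0.001]
ft_force: [-0.2, 0.4, -2.3]
grip_width: 0.0074
grasp_force: 58.7
[ 0.5995 -0.2009  0.234 ] [-0.1987  0.3572 -2.2989] [ 0.0098 -0.0081  0.0581]
```

View pics/l2.png

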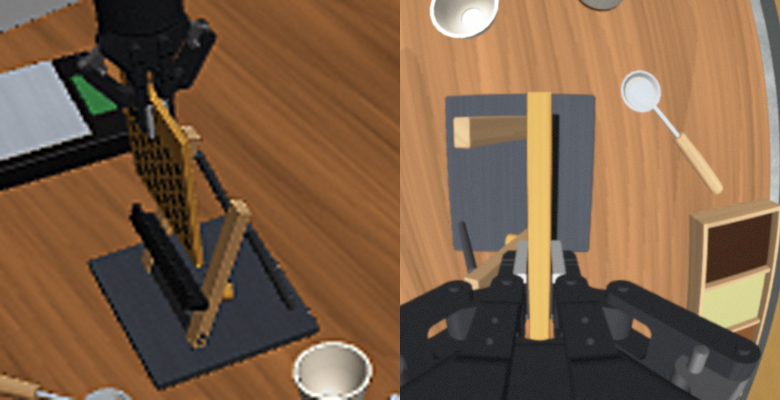

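```bash
python3 - <<'E'
from h import *
import pickle
np.set_printoptions(precision=4,suppress=True)
x,y,a,t,bx,bz,h=pickle.load(open('fit.pkl','rb'))[0]
o=bot.get_obs();w=cam('wrist')
def st(P):
    d=P[:2]-[x,y];return np.array([np.cos(a)*d[0]+np.sin(a)*d[1],-np.sin(a)*d[0]+np.cos(a)*d[1]])
print('foot +y corners own', [st(watz(w,o,q,t)) for q in((226,97),(374,96),(368,250))])
s,c=np.sin(np.radians(22)),np.cos(np.radians(22))
zt=bz+.17*c
print('post top front x pred',bx-.17*s,' z',zt,' obs corners',[st(watz(w,o,q,zt)) for q in((251,118),(251,147))],[st(watz(w,o,q,zt-.005)) for q in((234,118),(234,147))])
print('tcp own',st(np.array(o['eef_pos'])))
K=w['pixels'][85:160,215:265][:,:,::-1]; print(w['pixels'][132,220:330,:].sum(1).tolist())
E
```

```text
foot +y corners own [array([-0.088 ,  0.0977]), array([0.0903, 0.0964]), array([ 0.0898, -0.101 ])]
post top front x pred -0.022096123630615756  z 0.16558886241249593  obs corners [array([-0.0223,  0.0705]), array([-0.0229,  0.0501])] [array([-0.036 ,  0.0711]), array([-0.0367,  0.05  ])]
tcp own [0.0257 0.0003]
[419, 421, 416, 407, 379, 338, 296, 302, 291, 297, 293, 288, 330, 450, 543, 590, 603, 605, 599, 605, 601, 611, 610, 602, 605, 602, 594, 586, 536, 420, 354, 332, 332, 326, 325, 327, 327, 329, 329, 333, 329, 328, 318, 322, 329, 331, 321, 325, 336, 338, 336, 331, 325, 325, 331, 329, 330, 329, 330, 335, 330, 336, 337, 325, 340, 337, 326, 333, 338, 335, 331, 335, 327, 331, 315, 316, 321, 315, 322, 323, 328, 315, 328, 315, 323, 317, 343, 446, 513, 534, 525, 523, 529, 530, 532, 535, 538, 536, 533, 525, 532, 539, 532, 538, 533, 533, 528, 529, 518, 485]
```

```bash
python3 -m creep '[-0.003,0.0002,-0.006,0,0, -0.006,0.0004,-0.016,0,0, -0.009,0.0006,-0.026,0,0, -0.009,0.0006,-0.035,0,0, -0.009,0.0006,-0.041,0,0, -0.009,0.0006,-0.041,0,0]' && python3 -m creep '[0.0016,-0.0003,-0.004,0,0, 0.0032,-0.0006,-0.008,0,0, 0.004,-0.0007,-0.010,0,0, 0.0048,-0.0008,-0.012,0,0, 0.0056,-0.001,-0.014,0,0]' && python3 -m creep '[0.0004,-0.0001,-0.001,0,0, 0.0008,-0.00014,-0.002,0,0, 0.0012,-0.0002,-0.003,0,0]'
```

```text
clock: 7.73
eef_pos: [0.5906, -0.1999, 0.1927]
tool_rot: [0.766, 0.642, -0.001, -0.001]
ft_force: [-0.6, -0.5, -2.2]
grip_width: 0.0074
grasp_force: 58.6
clock: 8.15
eef_pos: [0.5972, -0.2014, 0.1803]
tool_rot: [0.766, 0.642, 0.0, 0.0]
ft_force: [0.1, -0.2, -2.2]
grip_width: 0.0077
grasp_force: 58.7
clock: 8.4
eef_pos: [0.598, -0.2015, 0.18]
tool_rot: [0.767, 0.642, 0.0, 0.001]
ft_force: [-5.8, 1.4, 13.7]
grip_width: 0.0076
grasp_force: 60.8
```

```bash
python3 -m creep '[0,0,0.0015,0,0, 0,0,0.0015,0,0]'
python3 - <<'E'
from h import *
s=cam('side','s3.png');t=cam('top')
a=cv2.resize(s['pixels'][85:185,215:315],(500,500),interpolation=cv2.INTER_CUBIC);b=cv2.resize(t['pixels'][150:250,380:480],(300,300),interpolation=cv2.INTER_CUBIC)
b=np.vstack([b,np.zeros((200,300,3),np.uint8)])
cv2.imwrite('pics/l3.png',np.hstack([a,b])[:,:,::-1])
E
```

```text
clock: 8.57
eef_pos: [0.598, -0.2015, 0.1801]
tool_rot: [0.767, 0.642, 0.0, 0.0]
ft_force: [-3.0, 1.0, 6.2]
grip_width: 0.0073
grasp_force: 59.8
```

View pics/l3.png

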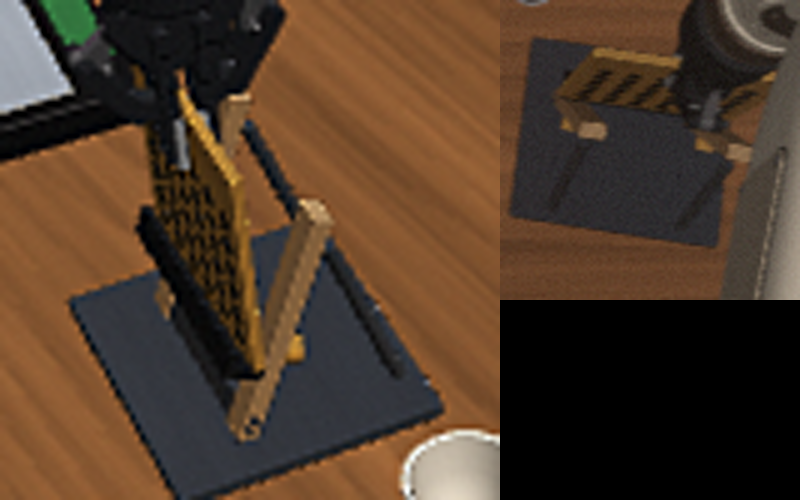

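```bash
python3 -m creep '[0,0,0.0012,0,0, 0,0,0.0012,0,0, -0.0009,0.0002,0.0008,0,0, -0.0018,0.0003,0.0004,0,0, -0.0023,0.0004,0.0002,0,0, -0.0023,0.0004,0.0002,0,0]' && python3 -m creep '[-0.0005,0.0001,-0.0002,0,0, -0.0005,0.0001,-0.0002,0,0]' && python3 -m creep '[-0.0005,0.0001,-0.0002,0,0, -0.0009,0.0002,-0.0004,0,0, -0.0009,0.0002,-0.0004,0,0]'
```

```text
clock: 9.17
eef_pos: [0.5972, -0.2014, 0.1802]
tool_rot: [0.766, 0.642, 0.001, 0.002]
ft_force: [0.1, 0.5, 5.4]
grip_width: 0.0075
grasp_force: 59.8
clock: 9.33
eef_pos: [0.597, -0.2014, 0.1802]
tool_rot: [0.766, 0.642, 0.001, 0.002]
ft_force: [1.0, 0.2, 6.2]
grip_width: 0.007
grasp_force: 59.9
clock: 9.58
eef_pos: [0.5963, -0.2013, 0.1799]
tool_rot: [0.766, 0.642, 0.002, 0.002]
ft_force: [2.0, 0.8, 5.6]
grip_width: 0.0069
grasp_force: 60.0
```

```bash
python3 -m creep '[0,0,0.001,0,0, 0,0,0.001,0,0, -0.0009,0.0002,0.0007,0,0, -0.0009,0.0002,0.0007,0,0]' && python3 -m creep '[-0.0009,0.0002,-0.0004,0,0, -0.0009,0.0002,-0.0004,0,0]'
```

```text
clock: 9.92
eef_pos: [0.5943, -0.2009, 0.1792]
tool_rot: [0.767, 0.642, 0.001, 0.001]
ft_force: [2.7, -0.1, 1.7]
grip_width: 0.0075
grasp_force: 59.3
clock: 10.08
eef_pos: [0.5937, -0.2009, 0.1792]
tool_rot: [0.767, 0.642, 0.001, 0.001]
ft_force: [3.7, -1.7, 1.9]
grip_width: 0.0072
grasp_force: 59.2
```

```bash
python3 -m creep '[0,0,0,0,0.009, 0,0,0,0,0.010, 0,0,0,0,0.011, 0,0,0,0,0.011, -0.002,0.0004,0,0,0.012, -0.004,0.0007,0,0,0.012, -0.004,0.0007,0,0,0.012]'
```

```text
clock: 10.67
eef_pos: [0.5879, -0.1996, 0.1785]
tool_rot: [0.767, 0.642, -0.0, -0.0]
ft_force: [-0.3, -0.5, -0.5]
grip_width: 0.012
grasp_force: 0.0
```

```bash
python3 -m creep '[-0.002,0.0004,0,0,0.0125, -0.004,0.0007,0,0,0.0132, -0.006,0.0011,0,0,0.0139, -0.008,0.0014,0,0,0.0145, -0.010,0.0018,0,0,0.0151, -0.012,0.0021,0,0,0.0157, -0.014,0.0025,0,0,0.0163, -0.016,0.0028,0,0,0.0169, -0.018,0.0032,0,0,0.0175, -0.020,0.0035,0,0,0.0181]'
```

```text
clock: 11.5
eef_pos: [0.5684, -0.1962, 0.1787]
tool_rot: [0.767, 0.642, -0.0, -0.0]
ft_force: [-0.6, -0.4, -0.8]
grip_width: 0.0182
grasp_force: 0.1
```

```bash
python3 -m creep '[-0.002,0.0004,0,0,0.0187, -0.004,0.0007,0,0,0.0193, -0.006,0.0011,0,0,0.0199, -0.008,0.0014,0,0,0.0205, -0.010,0.0018,0,0,0.0211, -0.012,0.0021,0,0,0.0217, -0.014,0.0025,0,0,0.0223, -0.0155,0.0028,0,0,0.0229, -0.017,0.0031,0,0,0.0235, -0.017,0.0031,0,0,0.0235]'
python3 - <<'E'
from h import *
s=cam('side','s4.png');w=cam('wrist','w4.png')
a=cv2.resize(s['pixels'][85:185,215:315],(400,400),interpolation=cv2.INTER_CUBIC)
cv2.imwrite('pics/l4.png',np.hstack([a,w['pixels'][:,180:560]])[:,:,::-1])
E
```

```text
clock: 12.33
eef_pos: [0.5513, -0.1931, 0.1787]
tool_rot: [0.767, 0.642, -0.0, -0.0]
ft_force: [-1.2, 0.5, 0.2]
grip_width: 0.0233
grasp_force: 0.2
```

View pics/l4.png

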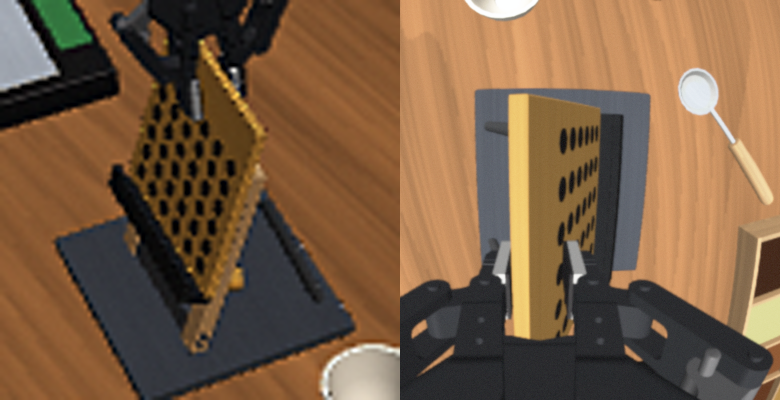

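```bash
python3 -m creep '[-0.0015,0.0003,0,0,0.0237, -0.003,0.0005,0,0,0.024, -0.0045,0.0008,0,0,0.0243, -0.006,0.001,0,0,0.0246, -0.006,0.001,0,0,0.0246, -0.006,0.001,0,0,0.0246]' && python3 -m creep '[-0.001,0.0002,0,0,0.0246, -0.002,0.0004,0,0,0.0246, -0.003,0.0005,0,0,0.0246, -0.003,0.0005,0,0,0.0246]'
```

```text
clock: 12.93
eef_pos: [0.5456, -0.1922, 0.1788]
tool_rot: [0.767, 0.642, 0.0, 0.0]
ft_force: [-0.5, -0.1, -0.9]
grip_width: 0.0248
grasp_force: 0.0
clock: 13.27
eef_pos: [0.5435, -0.1918, 0.1792]
tool_rot: [0.766, 0.642, 0.001, 0.001]
ft_force: [3.7, -0.6, 0.5]
grip_width: 0.0249
grasp_force: 1.6
```

```bash
python3 -m creep '[0.0008,-0.0001,0,0,0.0255, 0.0015,-0.0003,0,0,0.028, 0.0015,-0.0003,0,0,0.031, 0.0015,-0.0003,0,0,0.035, 0.0005,-0.0001,0,0,0.039, 0,0,0,0,0.043, 0,0,0,0,0.046, 0,0,0,0,0.048, 0,0,0,0,0.048]' && python3 -m creep '[0,0,0.004,0,0.048, 0,0,0.012,0,0.048, 0,0,0.024,0,0.048, 0,0,0.04,0,0.048, 0,0,0.06,0,0.048, 0,0,0.085,0,0.048, 0,0,0.11,0,0.048, 0,0,0.13,0,0.048, 0,0,0.14,0,0.048]' && python3 -m creep '[-0.01,0.003,0,0,0.048, -0.03,0.01,0,0,0.048, -0.06,0.02,0,0,0.048, -0.09,0.03,0,0,0.048, -0.12,0.04,0,0,0.048, -0.14,0.047,0,0,0.048, -0.15,0.05,0,0,0.048, -0.15,0.05,0,0,0.048]'
python3 - <<'E'
from h import *
s=cam('side');w=cam('top')
a=cv2.resize(s['pixels'][85:185,215:315],(400,400),interpolation=cv2.INTER_CUBIC)
b=cv2.resize(w['pixels'][145:245,380:480],(400,400),interpolation=cv2.INTER_CUBIC)
cv2.imwrite('pics/l5.png',np.hstack([a,b])[:,:,::-1])
for n in('side','top'):
    for q in('brass_screen','brass_screen_center'):
        r=bot.place_of(n,q)[:1];print(n,q,[(np.array(i['centre'])*[640,400],i['score']) for i in r])
E
```

```text
clock: 14.02
eef_pos: [0.5426, -0.1916, 0.1787]
tool_rot: [0.767, 0.642, -0.0, -0.0]
ft_force: [0.2, -0.3, 0.1]
grip_width: 0.0481
grasp_force: 0.0
clock: 14.77
eef_pos: [0.5435, -0.192, 0.3231]
tool_rot: [0.767, 0.642, 0.002, 0.003]
ft_force: [0.4, -0.3, 0.3]
grip_width: 0.0479
grasp_force: 0.0
clock: 15.43
eef_pos: [0.3913, -0.1412, 0.3203]
tool_rot: [0.767, 0.642, 0.001, 0.001]
ft_force: [0.3, -0.6, -0.1]
grip_width: 0.0482
grasp_force: 0.0
side brass_screen [(array([259.328, 143.   ]), 0.69)]
side brass_screen_center [(array([262.72, 123.2 ]), 0.86)]
top brass_screen [(array([425.792, 182.88 ]), 0.82)]
top brass_screen_center [(array([433.728, 190.6  ]), 0.72)]
```

View pics/l5.png

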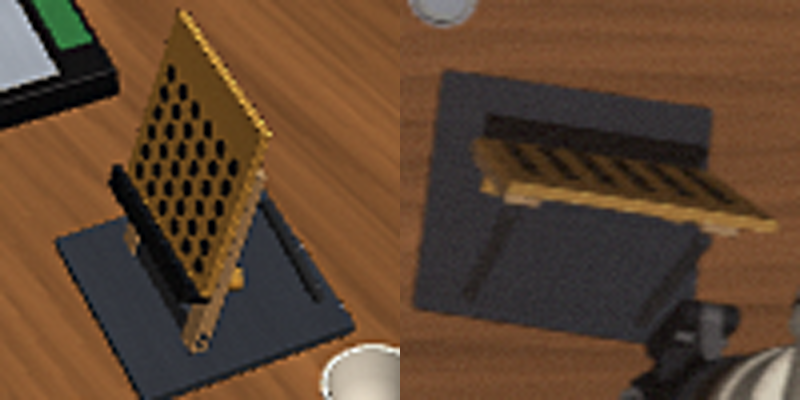

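```bash
cat >chk.py <<'E'
from h import *
import pickle
from scipy.optimize import least_squares
np.set_printoptions(precision=4,suppress=True)
x,y,a,t,bx,bz,h=pickle.load(open('fit.pkl','rb'))[0]
C={n:cam(n) for n in('side','top')}
T=tri(ray(C['side'],(260.5,88)),ray(C['top'],(473.8,201.5)));U=tri(ray(C['side'],(282,118.3)),ray(C['top'],(404.5,192)))
s,c=np.sin(np.radians(22)),np.cos(np.radians(22))
for P,e in(T,U):
    d=P[:2]-[x,y];q=np.array([np.cos(a)*d[0]+np.sin(a)*d[1]-bx,-np.sin(a)*d[0]+np.cos(a)*d[1],P[2]-bz])
    print(P,e,'backrest own',[c*q[0]+s*q[2],q[1],-s*q[0]+c*q[2]])
E
python3 chk.py
```

```text
[ 0.5263 -0.2692  0.207 ] 0.0034050805400055754 backrest own [np.float64(0.003227987572933605), np.float64(-0.07996518844042674), np.float64(0.21337207585499016)]
[ 0.5552 -0.1064  0.2124] 0.00279804860159959 backrest own [np.float64(0.005193801598819783), np.float64(0.08534141435656266), np.float64(0.21835204161363525)]
```

```bash
python3 -c "
from workcell import bot
print(bot.job_done())"
```

```text
the job is handed in; nothing more can be done
None
```

The brass screen stands on the viewing stand's ledge behind the lip, centred to within about 3 mm and leaning back on both posts. I never touched the other screens, bowl, jar or carton, and the job was handed in at about 16 s.

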